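# Fit the replacement drive into the opened console

## Task

The yellow-labelled drive lies ready in the two-slot black rack with its tail in the sleeve, and belongs in the steel bay of the opened console. Draw it out by its exposed nose and lay it flat, label up, on the blue mat clear of rack and console; let go, then take it again by its tail and slide it, brass-contact nose first and label up, fully home against the end of the bay. Leave the red-labelled drive in the rack and do not disturb the loose things on the mat.

Things in the scene. Friction and masses are not known exactly. Their poses are not given: they have to be found in the camera images.
- drive: replacement drive, a 150 x 50 x 32 mm grey box (about 0.2 kg), yellow label on top; loose. Origin: centre of underside; x points along its length to the nose (22 mm black cap with a brass pad on top, ending at x = +75 mm), z out of the label. Starts in either sleeve of the rack, nose sticking out 65 to 75 mm, x opposite to the rack's x, underside 8 mm above the mat
- drive_nose (a point): middle of the drive's nose face: 75 mm ahead of the drive's origin, 16 mm above its underside
- old_drive: the same box with a red label, in the rack's other sleeve; must stay there
- rack: black fixed rack, 88 (x) by 214 mm, 49 mm high. Origin: centre of underside; x points from the mouths into the sleeves: a drive is drawn out along -x. Two sleeves at y = -55 and +55 mm, 54 mm wide, closed at back and sides, mouths at x = -44 mm, floor 8 mm and roof underside 44 mm above the mat. Under each drive a 40 mm wide tongue at floor height sticks out 34 mm
- console: opened console, fixed: an aluminium tray 200 (x) by 240 mm, floor plate 8 mm thick, side and back walls to 55 mm, open front at x = -100 mm. Origin: centre of underside; x points into the steel bay in its middle (y = 0): 54 mm wide, roof underside 44.5 mm above the mat, from x = -30 mm to its end stop at x = +58 mm. A drive fully home stands out of the mouth by 62 mm
- bay_mouth (a point): centre of the bay's mouth, console x = -30 mm, 24 mm above the mat: height of the nose's middle when the drive lies on the tray floor. Flares at the mouth's sides reach 17 mm out before it, 40 mm to either side of the middle. Axes as the console's
- bay_end (a point): where the middle of the nose must arrive: 88 mm beyond bay_mouth, on the face of the end stop. Axes as the console's
- meter: red multimeter 150 x 78 x 36 mm lying on the mat, loose; origin centre of underside
- pliers: pliers with orange and green handles, 175 x 66 x 14 mm, lying on the mat, loose; origin at the middle on the underside
- driver: orange screwdriver 160 mm long, about 25 mm thick, lying on the mat between rack and console and nearer the robot, roughly along x; origin on its underside
- tape: roll of amber tape, 80 mm across, 22 mm high, lying flat on the mat; loose
- fan: round black fan, 110 mm across, 18 mm high, lying flat on the left of the mat; loose

How it is judged:
By the outcome, as a careful person would: the job done as asked, in the order asked, and still so for the second after the job is handed in, with the robot touching nothing.
It also fails if it takes over 61 s, if anything falls off the work surface, if the arm or the gripper's body presses on something with over 40 N, if the wrist force passes 120 N, or if a joint passes its speed limit or range.

## Robot

A 6-joint arm with a two-finger parallel gripper is mounted at the origin on the work surface. World frame = base frame: x ahead of the robot, y to its left, z up, the work surface at z = 0. Lengths are in mm, angles in rad, forces in N, time in s.
With the tool pointing down it reaches from about 375 to 975 mm from the base axis. Payload 3.8 kg.
Tool frame: the origin (TCP) lies between the finger pads; the fingertips stand 17 mm ahead of it and the grasp point (between the pads) lies 2 mm behind it; z points along the fingers, y is the line along which they close (so a half turn about z gives the same grasp; the last joint's range is limited). The gripper opens to 85 mm and grips with 20 to 120 N. Pads are 22 mm wide; open, the fingers measure 114 mm over their backs; the gripper's body (76 mm by 85 mm) begins 54 mm behind the grasp point. The pads swing forward as they close: fully open they stand 13 mm farther back than shut.
Start: joints at [1.075, 0.264, 1.604, -0, 1.274, -0.037], TCP at [298.936, 605.19, 248.28] pointing down, gripper open.
Joint ranges: [-2.63, 2.63], [-0.94, 2.18], [0.31, 2.57], [-1.31, 4.45], [0, 2.66], [-2.55, 2.55]. Speed limits (rad/s): [2.57, 2.57, 3.14, 3.14, 3.14, 3.14].

## Interface

Orientations are given as a rotation vector (axis times angle).
In Python, from workcell import env gives the robot as it stands. The module is installed in compiled form; this text tells all that it offers.
- The arm moves only by the tool servo_tool, never from a script. Its argument "plan" is a list of rows, each an object with "xyz": the shift along the tool's x, y, z in cm, a list of three; "twist": the turn, a rotation vector about the tool's x, y, z in degrees, a list of three; "claw": the opening, from 0 (shut) to 1 (fully open). A call has 1 to 5 rows; each row shifts and turns the commanded pose from where the row before left it, along the tool's axes as they then stand; what a row does not reach is not made up. A row lasts 1/8 s, in which the tool goes at most 62.5 mm and 10.7 degrees, less where a joint would pass 70% of its speed; a pose out of reach is approached as far as the arm can. A call is refused whole if a number of a shift passes 6.25 or a number of a turn 10.7, either way. A call with a gripper value outside its range is refused whole. The fingers move at their own pace and stop on an object; "squeeze" is the grip in N (left out, the last holds). Time passes only in rows, so rows that do not move let the fingers close. It gives the time, the measured TCP pose, the force, the opening and the grip force at its end, in the units of the state.
- env.observe(): the state, without advancing time (a new reading comes with each control period).
- env.snapshot(name): name is "scene" or "top" or "wrist"; returns a dict with "frame" (384x512x3 uint8, red, green, blue), "mtx" (3x3 intrinsics, pixels), "k1" (the pictures are not rectified: a ray, as slopes to the right and down, at radius r is drawn at 1 + k1 r^2 times it, then the intrinsics apply), "T" (4x4, takes a point from camera to world coordinates); the wrist camera has in their place "tool_from_camera" (4x4, takes a point from camera to tool coordinates, whose origin is the TCP and whose axes are the flange's). Camera axes: x right, y up, looking along -z (the intrinsics and any distortion apply to the point x, -y, -z); pixel columns grow to the right and rows downward; lengths in mm; the calibration is good to about 2 mm. A picture is of the moment at which its call begins: read the wrist's pose just before it. There is no depth.
- env.sign_off(): hands the job in; it is judged then, once.
The state is a dict: "clock": time; "joints": joint angles; "qvel": joint speeds; "tau": joint torques, N m; "position": TCP position; "orientation": TCP orientation; "contact_force": force on the tool from outside, world axes, zero at the start; "ft_torque": the same for the moment, N m; "finger_gap": opening from 0.0 (shut) to 1.0 (fully open); "grasp_force": force on a finger pad.
Only numpy, scipy, OpenCV 4.12 (cv2) and the standard library are available. Lean on these libraries where they do the work, as an engineer would, in place of code of your own. Each camera call takes 0.05 s, during which the arm holds its last target. There are 200 camera calls.

## Working session

There is one attempt and no reset: what is moved stays moved. The work goes in short steps, Python scripts to look and compute and a tool call to move; the robot and the scene stay as the last step left them, time stands still between calls to the robot, and variables do not carry over. Pictures are saved under pics/ and viewed, at most 10 in all, crops included, and the job is handed in when it is done.

Besides the shell and the picture viewer there is one more tool, called after ">>>" as name(argument=value, ...) on one line, values as JSON. servo_tool: Moves the arm, as the interface text tells. Its arguments: {"type":"object","properties":{"plan":{"type":"array"},"squeeze":{"type":"number"}},"required":["plan"]}

```bash
mkdir -p pics
cat > h.py <<'E'
import numpy as np, cv2
from scipy.spatial.transform import Rotation as R
from workcell import env
def ray(s,uv,T=None):
    T=s["T"] if T is None else T
    K=np.array(s["mtx"]); d=np.array([s["k1"],0,0,0],float)
    p=cv2.undistortPoints(np.array(uv,float).reshape(-1,1,2),K,d).reshape(-1,2)
    D=np.c_[p[:,0],-p[:,1],-np.ones(len(p))]@np.array(T)[:3,:3].T
    return np.array(T)[:3,3],D
def onz(s,uv,z,T=None):
    o,D=ray(s,uv,T); z=np.broadcast_to(z,len(D))
    return o+D*((z-o[2])/D[:,2])[:,None]
def px(s,P,T=None):
    T=np.array(s["T"] if T is None else T); c=(np.atleast_2d(P)-T[:3,3])@T[:3,:3]
    x=c[:,0]/-c[:,2]; y=-c[:,1]/-c[:,2]; f=1+s["k1"]*(x*x+y*y); K=s["mtx"]
    return np.c_[K[0][0]*x*f+K[0][2],K[1][1]*y*f+K[1][2]]
def wrist():
    st=env.observe(); s=env.snapshot("wrist"); T=np.eye(4); T[:3,:3]=R.from_rotvec(st["orientation"]).as_matrix(); T[:3,3]=st["position"]
    return s,T@np.array(s["tool_from_camera"]),T
def save(n,f,sc=1): cv2.imwrite("pics/"+n,cv2.resize(cv2.cvtColor(f,cv2.COLOR_RGB2BGR),None,fx=sc,fy=sc,interpolation=cv2.INTER_CUBIC))
E
python3 - <<'E'
from h import *
print(env.observe())
a=env.snapshot("top");save("top.png",a["frame"],1.5)
b=env.snapshot("scene");save("scene.png",b["frame"],1.5)
np.savez("t.npz",**a);np.savez("s.npz",**b)
print(a["T"],a["mtx"],a["k1"],b["T"])
E
```

```text
{'clock': 0.0, 'joints': array([ 1.07514467e+00,  2.64763088e-01,  1.60539655e+00,  7.60641732e-06,
        1.27369171e+00, -3.69284799e-02]), 'qvel': array([ 0.0005201 , -0.00090191, -0.00092605,  0.00052501,  0.00015413,
       -0.00111605]), 'tau': array([ 1.94418353e-04, -5.15097141e+01, -3.67319119e+01, -9.22464051e-05,
        1.26981319e-02,  4.06296283e-05]), 'position': array([298.5753707 , 604.59186879, 246.94310889]), 'orientation': array([-0.71412581, -3.05873155,  0.00341924]), 'contact_force': array([ 0.14822096, -0.11610099,  0.05337148]), 'ft_torque': array([-0.04332944,  0.03546536,  0.01057688]), 'grasp_force': 0.0, 'finger_gap': 0.9971735962014912}
[[-1.10860806e-02  9.97245455e-01 -7.33389531e-02  4.22994569e+02]
 [-9.99795704e-01 -9.81497922e-03  1.76696325e-02  1.87245554e+01]
 [ 1.69011404e-02  7.35198572e-02  9.97150531e-01  1.40740934e+03]
 [ 0.00000000e+00  0.00000000e+00  0.00000000e+00  1.00000000e+00]] [[384.71530913   0.         254.33898568]
 [  0.         384.71530913 193.45821992]
 [  0.           0.           1.        ]] -0.10907145977710729 [[ 5.54494927e-01 -4.75811706e-01  6.82743433e-01  1.52684977e+03]
 [ 8.32001649e-01  2.99648112e-01 -4.66887851e-01 -6.76936452e+02]
 [ 1.75679241e-02  8.26930607e-01  5.62029482e-01  8.54001402e+02]
 [ 0.00000000e+00  0.00000000e+00  0.00000000e+00  1.00000000e+00]]
```

View pics/top.png

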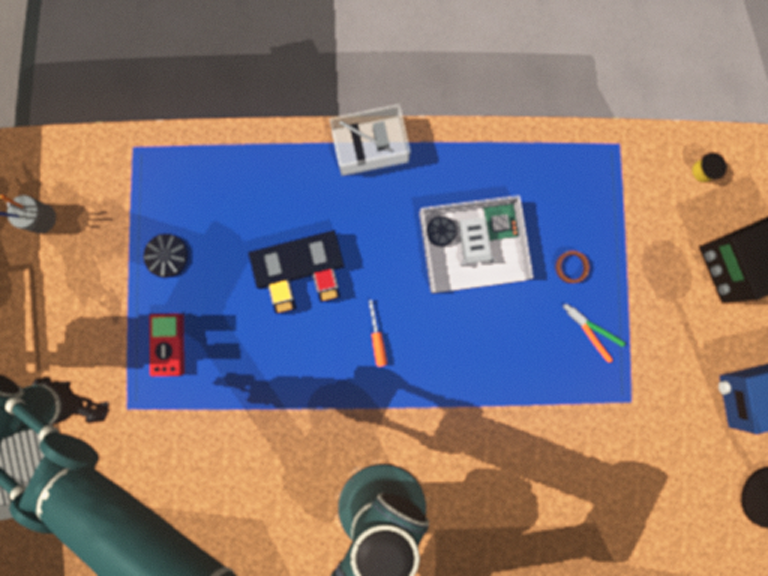

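View pics/scene.png

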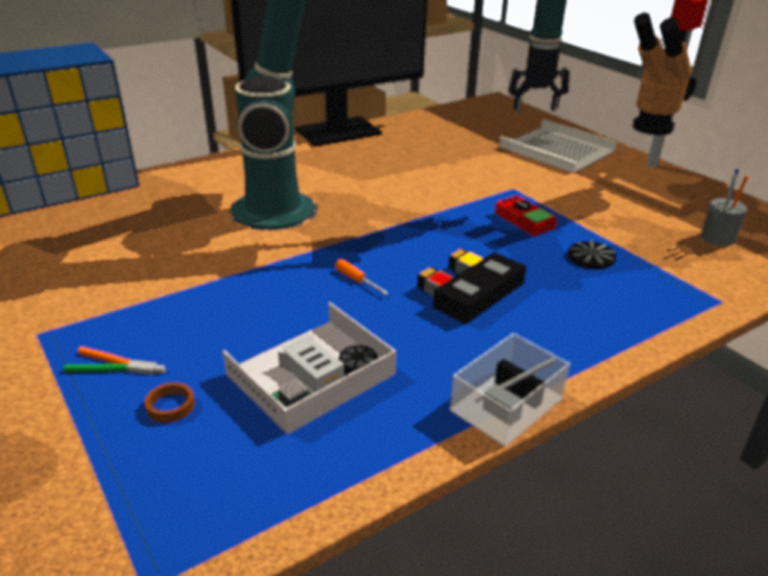

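The top view (at 1.5x) shows the rack at about (297,260), the yellow drive's nose at (285,305) and the red drive at (327,283). It also shows the console at (477,245), the driver at (376,335) and the meter at (167,345). The noses point toward the robot. The scene view confirms this, and also shows an unlisted clear box behind the rack and console.

Run:
```python
from h import *
a=dict(np.load("t.npz"))
f=a["frame"]; hsv=cv2.cvtColor(f,cv2.COLOR_RGB2HSV)
def comps(lo,hi,z,name,roi):
    m=cv2.inRange(hsv,np.array(lo),np.array(hi)); k=np.zeros_like(m); x0,x1,y0,y1=roi; k[y0:y1,x0:x1]=m[y0:y1,x0:x1]
    for c in cv2.findContours(k,cv2.RETR_EXTERNAL,cv2.CHAIN_APPROX_NONE)[0]:
        if cv2.contourArea(c)<25: continue
        r=cv2.boxPoints(cv2.minAreaRect(onz(a,c,z)[:,:2].astype(np.float32)))
        print(name,r.mean(0).round(),r.round().tolist(),cv2.contourArea(c))
comps((22,120,120),(35,255,255),40,"yel",(150,250,160,230))
comps((0,0,0),(179,140,60),49,"rack",(150,240,140,210))
comps((0,150,100),(8,255,255),40,"red",(200,235,170,205))
comps((8,120,90),(22,255,255),14,"driver",(235,265,190,250))
# image corners of console top rim, z=55 (1.5x readings)
print(onz(a,np.array([[420,207],[521,196],[533,281],[430,292]])/1.5,[55]*4).round())
print(onz(a,np.array([[249,251],[337,232],[343,269],[258,287]])/1.5,49).round())
print(onz(a,np.array([[371,300],[384,366]])/1.5,8).round())
print(onz(a,np.array([[151,315],[183,315],[183,375],[151,375]])/1.5,36).round())
print(onz(a,np.array([[129,147],[619,143],[631,402],[127,408]])/1.5,0).round())
save("crop.png",f[130:260,90:380],2.7)
```

```text
yel [525. 237.] [[498.0, 250.0], [508.0, 212.0], [551.0, 223.0], [541.0, 261.0]] 119.0
rack [598. 197.] [[532.0, 287.0], [582.0, 87.0], [665.0, 108.0], [615.0, 307.0]] 1256.0
driver [386.   4.] [[348.0, 7.0], [351.0, -10.0], [424.0, 1.0], [421.0, 18.0]] 75.0
[[ 720.  -99.   55.]
 [ 747. -344.   55.]
 [ 541. -366.   55.]
 [ 517. -119.   55.]]
[[619. 309.  49.]
 [663.  99.  49.]
 [574.  85.  49.]
 [533. 287.  49.]]
[[502.  20.   8.]
 [342. -10.   8.]]
[[470. 549.  36.]
 [469. 470.  36.]
 [326. 469.  36.]
 [326. 548.  36.]]
[[ 899.  633.    0.]
 [ 902. -624.    0.]
 [ 241. -625.    0.]
 [ 242.  622.    0.]]
```

View pics/crop.png

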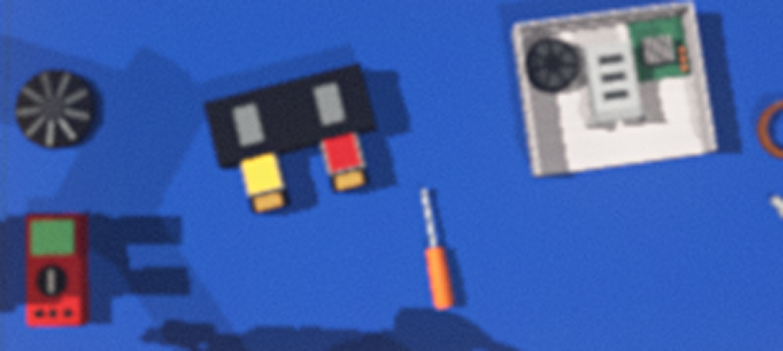

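The first measurements agree with the given sizes:
- Rack: centre about (598,197), yaw about 13°.
- Console: centre about (631,-232), yaw about 6°.
- Nose: about (475,225).

I'll move above the nose and refine with the wrist camera.

>>> servo_tool(plan=[{"xyz":[0,0,0],"twist":[0,0,-9.8],"claw":1},{"xyz":[0,0,0],"twist":[0,0,-9.8],"claw":1},{"xyz":[0,0,0],"twist":[0,0,-9.8],"claw":1},{"xyz":[0,0,0],"twist":[0,0,-9.8],"claw":1},{"xyz":[-1.3,-5.1,0],"twist":[0,0,0],"claw":1}])

```text
clock: 0.72
position: [321.8, 559.8, 247.3]
orientation: [0.361, -3.12, -0.0]
contact_force: [0.7, -0.4, 0.1]
finger_gap: 0.997
grasp_force: 0.0
```

>>> servo_tool(plan=[{"xyz":[-1.3,-5.1,0],"twist":[0,0,0],"claw":1},{"xyz":[-1.3,-5.1,0],"twist":[0,0,0],"claw":1},{"xyz":[-1.3,-5.1,0],"twist":[0,0,0],"claw":1},{"xyz":[-1.3,-5.1,0],"twist":[0,0,0],"claw":1},{"xyz":[-1.3,-5.1,0],"twist":[0,0,0],"claw":1}])

```text
clock: 1.35
position: [443.6, 322.6, 247.9]
orientation: [0.354, -3.121, 0.0]
contact_force: [0.2, 1.1, -0.4]
finger_gap: 1.0
grasp_force: 0.0
```

>>> servo_tool(plan=[{"xyz":[-1.3,-5.1,0],"twist":[0,0,0],"claw":1},{"xyz":[-1.1,-5.1,0],"twist":[0,0,0],"claw":1},{"xyz":[0,0,0],"twist":[0,0,0],"claw":1},{"xyz":[0,0,0],"twist":[0,0,0],"claw":1}])

```text
clock: 1.85
position: [489.2, 230.4, 247.9]
orientation: [0.352, -3.121, -0.001]
contact_force: [-0.7, -0.4, -1.1]
finger_gap: 1.003
grasp_force: 0.0
```

Run:
```python
from h import *
s,T,t=wrist(); save("w1.png",s["frame"],1.5); np.savez("w1.npz",Tc=T,t=t,**s)
print(t.round(3),np.array(s["tool_from_camera"]).round(2),s["mtx"],s["k1"],env.observe()["joints"].round(2))
```

```text
[[-9.75000e-01 -2.23000e-01 -1.00000e-03  4.89202e+02]
 [-2.23000e-01  9.75000e-01  0.00000e+00  2.30386e+02]
 [ 1.00000e-03  1.00000e-03 -1.00000e+00  2.47922e+02]
 [ 0.00000e+00  0.00000e+00  0.00000e+00  1.00000e+00]] [[   0.      0.96    0.28   70.82]
 [   1.      0.     -0.     -0.53]
 [  -0.      0.28   -0.96 -125.52]
 [   0.      0.      0.      1.  ]] [[281.14642473   0.         256.25573526]
 [  0.         281.14642473 196.31796272]
 [  0.           0.           1.        ]] -0.015225585471717451 [ 0.39  0.01  1.89  0.    1.24 -1.4 ]
```

View pics/w1.png

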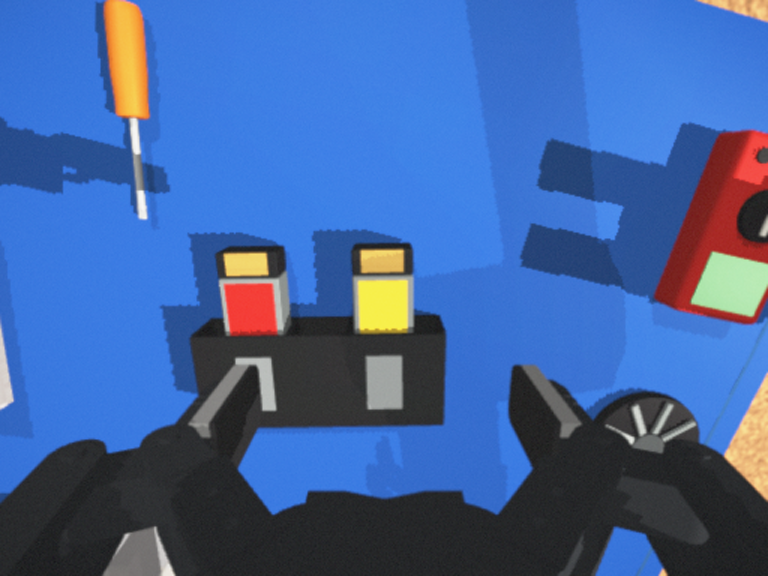

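The wrist picture (1.5x) shows the yellow drive's nose edge at about (383,246) and its label spanning (357..409, 278..332). The rack roof's edge runs along row 335 and the red drive is at (252,290).

Run:
```python
from h import *
s=dict(np.load("w1.npz")); T=s["Tc"]; f=s["frame"]; hsv=cv2.cvtColor(f,cv2.COLOR_RGB2HSV)
def box(lo,hi,roi,z,n):
    m=cv2.inRange(hsv,np.array(lo),np.array(hi)); k=np.zeros_like(m); x0,x1,y0,y1=roi; k[y0:y1,x0:x1]=m[y0:y1,x0:x1]
    c=max(cv2.findContours(k,cv2.RETR_EXTERNAL,cv2.CHAIN_APPROX_NONE)[0],key=cv2.contourArea)
    r=cv2.minAreaRect(onz(s,c,z,T)[:,:2].astype(np.float32)); b=cv2.boxPoints(r)
    print(n,b.round(1).tolist(),np.array(r[0]).round(1),np.array(r[1]).round(1),r[2])
box((26,150,150),(34,255,255),(230,280,180,230),40,"label")
box((12,80,100),(25,255,255),(235,280,155,185),40,"brass")
box((0,150,150),(8,255,255),(140,195,180,230),40,"red")
P=np.array([[354,248],[412,248],[413,275],[356,275],[412,332],[356,332]])/1.5
print("drive top",onz(s,P,40,T).round(1))
# rack roof corners: front edge and back edge
P=np.array([[192,337],[444,333],[444,424],[197,427]])/1.5
print("rack",onz(s,P,49,T).round(1))
P=np.array([[104,5],[147,5],[147,116],[117,118],[142,218]])/1.5
print("driver",onz(s,P,12,T).round(1))
```

```text
label [[499.70001220703125, 249.8000030517578], [508.70001220703125, 212.5], [549.7000122070312, 222.5], [540.7000122070312, 259.70001220703125]] [524.7 236.1] [42.2 38.3] 13.647079467773438
brass [[475.1000061035156, 242.8000030517578], [482.8999938964844, 208.39999389648438], [500.8999938964844, 212.5], [493.1000061035156, 246.89999389648438]] [488.  227.6] [18.4 35.3] 12.847235679626465
red [[526.2999877929688, 143.6999969482422], [535.9000244140625, 105.4000015258789], [579.2000122070312, 116.30000305175781], [569.5999755859375, 154.5]] [552.7 130. ] [44.6 39.4] 14.080467224121094
drive top [[483.1 203.9  40. ]
 [472.8 249.   40. ]
 [494.2 255.1  40. ]
 [504.5 209.9  40. ]
 [542.5 266.3  40. ]
 [553.  220.1  40. ]]
rack [[584.1  88.3  49. ]
 [534.2 290.8  49. ]
 [617.3 313.3  49. ]
 [669.2 100.7  49. ]]
driver [[349.1 -18.2  12. ]
 [342.2  13.7  12. ]
 [420.6  19.8  12. ]
 [427.4  -3.8  12. ]
 [503.1  21.5  12. ]]
```

>>> servo_tool(plan=[{"xyz":[-2.05,-0.2,3],"twist":[0,0,-0.5],"claw":1},{"xyz":[0,0,5.5],"twist":[0,0,0],"claw":1},{"xyz":[0,0,5.5],"twist":[0,0,0],"claw":1},{"xyz":[0,0,4],"twist":[0,0,0],"claw":1},{"xyz":[0,0,2.5],"twist":[0,0,0],"claw":1}])

```text
clock: 2.52
position: [507.5, 234.0, 40.4]
orientation: [0.37, -3.116, 0.001]
contact_force: [-0.5, -0.9, 0.9]
finger_gap: 0.997
grasp_force: 0.0
```

>>> servo_tool(plan=[{"xyz":[0,0,1.6],"twist":[0,0,0],"claw":1},{"xyz":[0,0,0.5],"twist":[0,0,0],"claw":1},{"xyz":[0,0,0],"twist":[0,0,0],"claw":1}])

```text
clock: 2.9
position: [510.3, 233.6, 22.8]
orientation: [-0.368, 3.119, 0.0]
contact_force: [-0.4, 1.5, 0.4]
finger_gap: 0.997
grasp_force: 0.0
```

>>> servo_tool(plan=[{"xyz":[0,0,0],"twist":[0,0,0],"claw":0.3},{"xyz":[0,0,0],"twist":[0,0,0],"claw":0.3},{"xyz":[0,0,0],"twist":[0,0,0],"claw":0.3},{"xyz":[0,0,0],"twist":[0,0,0],"claw":0.3}], squeeze=50)

```text
clock: 3.4
position: [510.9, 233.4, 23.6]
orientation: [-0.366, 3.118, 0.001]
contact_force: [-0.8, 0.5, 5.2]
finger_gap: 0.574
grasp_force: 53.0
```

>>> servo_tool(plan=[{"xyz":[1,0,-0.05],"twist":[0,0,0],"claw":0.3},{"xyz":[2,0,0],"twist":[0,0,0],"claw":0.3},{"xyz":[2.5,0,0],"twist":[0,0,0],"claw":0.3},{"xyz":[2.5,0,0],"twist":[0,0,0],"claw":0.3},{"xyz":[1.5,0,0],"twist":[0,0,0],"claw":0.3}])

```text
clock: 4.03
position: [417.4, 210.9, 23.2]
orientation: [-0.367, 3.118, 0.001]
contact_force: [2.3, 1.1, 0.3]
finger_gap: 0.58
grasp_force: 52.6
```

Run:
```python
from h import *
print(env.observe()["position"],env.observe()["contact_force"])
s,T,t=wrist(); save("w2.png",s["frame"]); np.savez("w2.npz",Tc=T,t=t,**s)
```

```text
[417.37836096 210.85461802  23.2345965 ] [2.30256924 1.09510097 0.27142771]
```

View pics/w2.png

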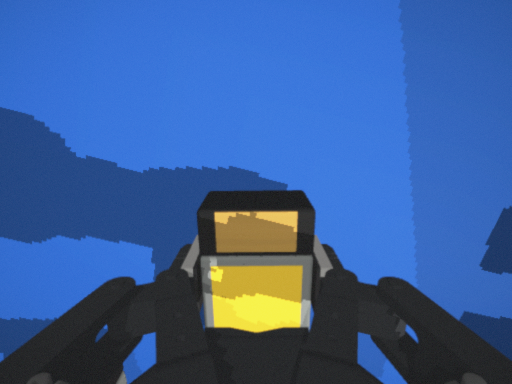

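The drive is clear of the sleeve (pulled 95 mm, cap and label visible at (255,250) between the pads). Next I lift it, turn it half round and carry it to in front of the bay.

>>> servo_tool(plan=[{"xyz":[1,0,-1.5],"twist":[0,0,0],"claw":0.3},{"xyz":[0.5,0,-4],"twist":[0,0,0],"claw":0.3},{"xyz":[0,0,-4],"twist":[0,0,0],"claw":0.3},{"xyz":[0,0,-1.5],"twist":[0,0,5],"claw":0.3},{"xyz":[0,0,0],"twist":[0,0,10.4],"claw":0.3}], squeeze=80)

```text
clock: 4.7
position: [403.0, 207.4, 133.7]
orientation: [0.063, 3.141, 0.0]
contact_force: [0.3, -0.0, -2.7]
finger_gap: 0.572
grasp_force: 84.4
```

>>> servo_tool(plan=[{"xyz":[0,0,0],"twist":[0,0,10.4],"claw":0.3},{"xyz":[0,0,0],"twist":[0,0,10.4],"claw":0.3},{"xyz":[0,0,0],"twist":[0,0,10.4],"claw":0.3},{"xyz":[0,0,0],"twist":[0,0,10.4],"claw":0.3},{"xyz":[0,0,0],"twist":[0,0,10.4],"claw":0.3}])

```text
clock: 5.32
position: [401.4, 206.7, 131.4]
orientation: [-1.433, -2.792, 0.005]
contact_force: [-0.4, -0.6, -3.3]
finger_gap: 0.57
grasp_force: 84.4
```

>>> servo_tool(plan=[{"xyz":[0,0,0],"twist":[0,0,10.4],"claw":0.3},{"xyz":[0,0,0],"twist":[0,0,10.4],"claw":0.3},{"xyz":[0,0,0],"twist":[0,0,10.4],"claw":0.3},{"xyz":[0,0,0],"twist":[0,0,10.4],"claw":0.3},{"xyz":[0,0,0],"twist":[0,0,10.4],"claw":0.3}])

```text
clock: 5.95
position: [401.5, 206.8, 131.4]
orientation: [-2.514, -1.883, 0.006]
contact_force: [0.8, -0.3, -2.5]
finger_gap: 0.574
grasp_force: 84.4
```

>>> servo_tool(plan=[{"xyz":[0,0,0],"twist":[0,0,10.4],"claw":0.3},{"xyz":[0,0,0],"twist":[0,0,10.4],"claw":0.3},{"xyz":[0,0,0],"twist":[0,0,10.4],"claw":0.3},{"xyz":[0,0,0],"twist":[0,0,10.4],"claw":0.3},{"xyz":[0,0,0],"twist":[0,0,10.4],"claw":0.3}])

```text
clock: 6.58
position: [401.6, 206.8, 131.4]
orientation: [3.085, 0.59, -0.006]
contact_force: [0.5, 0.2, -3.0]
finger_gap: 0.576
grasp_force: 84.4
```

>>> servo_tool(plan=[{"xyz":[0,0,0],"twist":[0,0,10.4],"claw":0.3},{"xyz":[0,0,0],"twist":[0,0,5.2],"claw":0.3},{"xyz":[0,0,0],"twist":[0,0,0],"claw":0.3}])

```text
clock: 6.95
position: [401.8, 206.9, 131.7]
orientation: [3.136, 0.177, -0.004]
contact_force: [0.0, 0.3, -2.7]
finger_gap: 0.57
grasp_force: 84.4
```

>>> servo_tool(plan=[{"xyz":[-0.1,2.8,0],"twist":[0,0,0],"claw":0.3},{"xyz":[0,5,0],"twist":[0,0,0],"claw":0.3},{"xyz":[-0.1,5.5,0],"twist":[0,0,0],"claw":0.3},{"xyz":[0,5.5,0],"twist":[0,0,0],"claw":0.3},{"xyz":[-0.1,5.5,0],"twist":[0,0,0],"claw":0.3}])

```text
clock: 7.58
position: [426.6, -36.0, 132.5]
orientation: [-3.136, -0.179, 0.001]
contact_force: [0.6, -0.2, -3.2]
finger_gap: 0.573
grasp_force: 84.2
```

>>> servo_tool(plan=[{"xyz":[0,5.5,0],"twist":[0,0,0],"claw":0.3},{"xyz":[-0.1,5.5,0],"twist":[0,0,0],"claw":0.3},{"xyz":[0,5.5,0],"twist":[0,0,0],"claw":0.3},{"xyz":[-0.1,5.2,0],"twist":[0,0,0],"claw":0.3},{"xyz":[0,0,0],"twist":[0,0,0],"claw":0.3}])

```text
clock: 8.2
position: [449.4, -253.6, 132.6]
orientation: [3.136, 0.172, -0.0]
contact_force: [-0.6, 2.0, -2.9]
finger_gap: 0.575
grasp_force: 84.7
```

>>> servo_tool(plan=[{"xyz":[0,0,0],"twist":[0,0,0],"claw":0.3}])

```text
clock: 8.32
position: [448.4, -249.8, 131.8]
orientation: [-3.135, -0.175, 0.003]
contact_force: [-0.8, 0.6, -3.1]
finger_gap: 0.575
grasp_force: 84.7
```

Run:
```python
from h import *
print(env.observe()["position"],env.observe()["orientation"])
s,T,t=wrist(); np.savez("w3.npz",Tc=T,t=t,**s)
a=env.snapshot("top"); np.savez("t2.npz",**a)
im=np.vstack([s["frame"],cv2.resize(a["frame"][100:260,200:420],(512,372))]);save("w3.png",im,0.79)
```

```text
[ 448.44233732 -249.75911571  131.83930431] [-3.13473234e+00 -1.75477586e-01  3.11072802e-03]
```

View pics/w3.png

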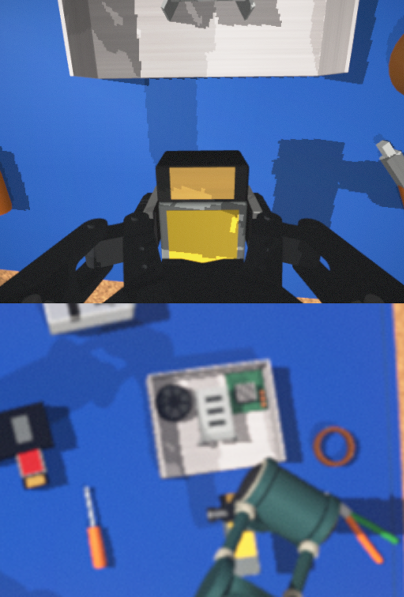

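The wrist view shows the drive held label up at (202,200), and the console's front edge on row 75 from column 75 to 350, with the bay flares at the top. The top view shows the mat below the drive is free. Now I lower it.

>>> servo_tool(plan=[{"xyz":[0,0,4],"twist":[0,0,0],"claw":0.3},{"xyz":[0,0,4],"twist":[0,0,0],"claw":0.3},{"xyz":[0,0,2.2],"twist":[0,0,0],"claw":0.3},{"xyz":[0,0,0.8],"twist":[0,0,0],"claw":0.3},{"xyz":[0,0,0.3],"twist":[0,0,0],"claw":0.3}], squeeze=40)

```text
clock: 9.05
position: [449.6, -249.6, 19.9]
orientation: [-3.137, -0.178, -0.0]
contact_force: [0.4, 0.6, -3.1]
finger_gap: 0.577
grasp_force: 84.5
```

>>> servo_tool(plan=[{"xyz":[0,0,0.2],"twist":[0,0,0],"claw":0.3},{"xyz":[0,0,0],"twist":[0,0,0],"claw":0.3}])

```text
clock: 9.3
position: [450.1, -250.6, 18.7]
orientation: [3.136, 0.176, 0.002]
contact_force: [-0.4, 0.1, -3.6]
finger_gap: 0.57
grasp_force: 84.5
```

Run:
```python
from h import *
s=dict(np.load("w3.npz")); T=s["Tc"]
P=np.array([[75,77],[350,73]])/.79
for z in (0,8):
    p=onz(s,P,z,T);d=p[0]-p[1];print(z,p.round(1),"yaw",np.degrees(np.arctan2(d[1],d[0]))-90,np.linalg.norm(d),p.mean(0).round(1))
# refine: white/blue transition along columns
g=s["frame"].astype(int); w=(g[:,:,0]>110)&(abs(g[:,:,0]-g[:,:,2])<60)
cs=[c for c in range(110,430,4)]; rows=[]
for c in cs:
    r=np.where(w[60:115,c])[0]; rows.append(60+r.max() if len(r) else -1)
rows=np.array(rows);cs=np.array(cs);ok=abs(rows-np.median(rows))<6
p=onz(s,np.c_[cs[ok],rows[ok]+.5],4,T); l=np.polyfit(p[:,1],p[:,0],1);print("edge z4 slope->yaw",np.degrees(np.arctan(-l[0])),np.polyval(l,-247),ok.sum())
print(env.observe()["position"],env.observe()["contact_force"])
```

```text
0 [[ 518.5 -100.6    0. ]
 [ 556.5 -400.4    0. ]] yaw 7.217021005007851 302.24114269928026 [ 537.5 -250.5    0. ]
8 [[ 518.5 -105.     8. ]
 [ 555.3 -395.5    8. ]] yaw 7.217021005007851 292.84106038909636 [ 536.9 -250.2    8. ]
edge z4 slope->yaw 7.067027973353171 534.6865519712197 77
[ 450.07665441 -250.61248881   18.69711405] [-0.35720573  0.12195467 -3.55948997]
```

>>> servo_tool(plan=[{"xyz":[0,0,0.2],"twist":[0,0,0],"claw":0.3},{"xyz":[0,0,0.1],"twist":[0,0,0],"claw":0.3},{"xyz":[0,0,0],"twist":[0,0,0],"claw":0.3}])

```text
clock: 9.68
position: [449.8, -250.6, 15.7]
orientation: [3.136, 0.176, 0.001]
contact_force: [-1.8, 1.4, 5.2]
finger_gap: 0.574
grasp_force: 85.5
```

>>> servo_tool(plan=[{"xyz":[0,0,0],"twist":[0,0,0],"claw":1},{"xyz":[0,0,0],"twist":[0,0,0],"claw":1},{"xyz":[0,0,0],"twist":[0,0,0],"claw":1},{"xyz":[0,0,0],"twist":[0,0,0],"claw":1},{"xyz":[0,0,-2],"twist":[0,0,0],"claw":1}])

```text
clock: 10.3
position: [447.8, -249.3, 33.3]
orientation: [-3.134, -0.176, 0.005]
contact_force: [0.3, 0.0, 0.2]
finger_gap: 1.0
grasp_force: 0.0
```

>>> servo_tool(plan=[{"xyz":[0,0,-5],"twist":[0,0,0],"claw":1},{"xyz":[1,0,-6],"twist":[0,0,0],"claw":1},{"xyz":[2,0,-5.5],"twist":[0,0,0],"claw":1},{"xyz":[2,0,-5],"twist":[0,0,0],"claw":1},{"xyz":[0,0,0],"twist":[0,0,0],"claw":1}])

```text
clock: 10.92
position: [503.1, -246.1, 255.9]
orientation: [3.131, 0.177, 0.015]
contact_force: [0.2, -0.2, 0.4]
finger_gap: 1.005
grasp_force: 0.0
```

>>> servo_tool(plan=[{"xyz":[0,0,0],"twist":[0,0,0],"claw":1},{"xyz":[0,0,0],"twist":[0,0,0],"claw":1}])

```text
clock: 11.18
position: [497.5, -244.1, 247.4]
orientation: [-3.135, -0.175, 0.006]
contact_force: [0.4, 0.2, -0.2]
finger_gap: 1.002
grasp_force: 0.0
```

Run:
```python
from h import *
o=env.observe();print(o["position"],o["orientation"])
s,T,t=wrist(); np.savez("w4.npz",Tc=T,t=t,**s);save("w4.png",s["frame"],1.5)
```

```text
[ 497.53743346 -244.05980572  247.40582253] [-3.13453274 -0.17523006  0.00561839]
```

View pics/w4.png

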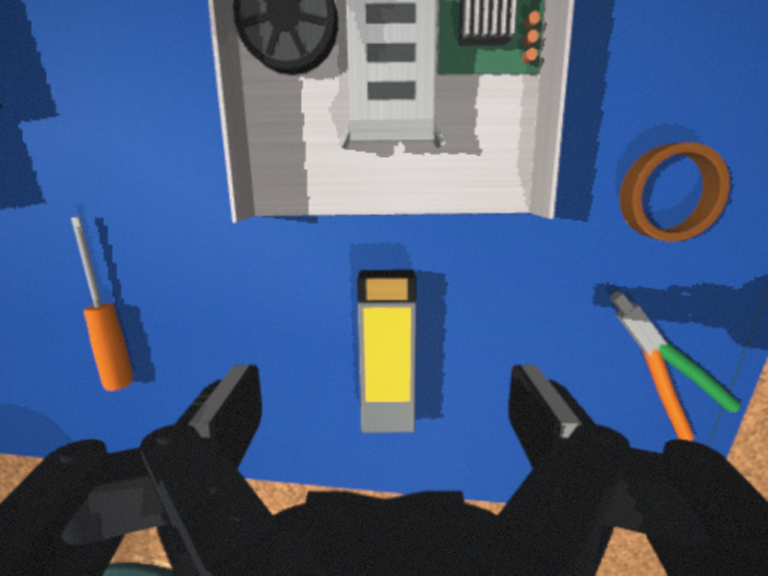

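The wrist picture (1.5x) shows the drive flat on the mat, label up. Its nose cap is at (387,285) and its tail edge on row 432. The bay's dark roof slots are at (391,12), (391,52) and (391,90). The roof's front edge is at rows 120–140, with flare tips near (347,145) and (438,143). I'll measure the bay line and the drive from this one view.

```bash
cat > m.py <<'E'
from h import *
def boxes(s,T,m,roi,z,amin):
    k=np.zeros_like(m); x0,x1,y0,y1=[int(v/1.5) for v in roi]; k[y0:y1,x0:x1]=m[y0:y1,x0:x1]; out=[]
    for c in cv2.findContours(k,cv2.RETR_EXTERNAL,cv2.CHAIN_APPROX_NONE)[0]:
        if cv2.contourArea(c)>amin:
            r=cv2.minAreaRect(onz(s,c,z,T)[:,:2].astype(np.float32)); out.append((np.array(r[0]).round(1),np.array(r[1]).round(1),round(r[2],1),cv2.boundingRect(c)))
    return out
E
python3 - <<'E'
from m import *
s=dict(np.load("w4.npz"));T=s["Tc"];f=s["frame"];hsv=cv2.cvtColor(f,cv2.COLOR_RGB2HSV)
for n,m,roi,z in (("label",cv2.inRange(hsv,(24,100,100),(36,255,255)),(350,425,295,410),32),
  ("brass",cv2.inRange(hsv,(10,70,90),(24,255,255)),(355,420,270,305),32),
  ("slots",cv2.inRange(cv2.cvtColor(f,cv2.COLOR_RGB2GRAY),0,95),(358,425,0,110),46)):
    print(n); [print("  ",*b) for b in boxes(s,T,m,roi,z,20)]
P=np.array([[358,273],[415,273],[414,432],[361,432]])/1.5
print("drive corners",onz(s,P,32,T)[:,:2].round(1).tolist())
P=np.array([[349,118],[433,118],[348,0],[438,0]])/1.5
print("roof",onz(s,P,46,T)[:,:2].round(1).tolist())
print("flare tips",onz(s,np.array([[345,147],[440,146]])/1.5,26,T)[:,:2].round(1).tolist())
P=np.array([[235,220],[553,216]])/1.5
print("front top corners",onz(s,P,55,T)[:,:2].round(1).tolist())
g=cv2.cvtColor(f,cv2.COLOR_RGB2GRAY); print(g[60,225:300]); print(g[90,225:300])
E
```

```text
label
   [ 413.7 -255.4] [89.8 40. ] 7.4 (242, 205, 32, 63)
brass
   [ 474.6 -247.9] [19.6 34.2] 7.3 (244, 185, 28, 16)
slots
   [ 624.1 -234.2] [ 9.8 30.9] 6.4 (246, 55, 30, 11)
   [ 648.2 -230.9] [10.3 31.3] 6.4 (245, 29, 31, 12)
   [ 671.9 -227.7] [ 9.9 31.7] 6.4 (244, 3, 32, 12)
drive corners [[485.3, -223.2], [490.6, -270.2], [339.2, -289.5], [333.6, -240.2]]
roof [[602.4, -206.5], [609.1, -266.6], [676.3, -199.2], [683.1, -259.4]]
flare tips [[583.1, -203.4], [592.1, -276.7]]
front top corners [[521.3, -128.6], [550.9, -364.5]]
[209 189 186 186 185 187 185 191 200 198 197 200 199 197 196 195 195 199
 197 173 104  84  86  84  84  85  86  84  82  84  84  84  83  83  84  83
  85  87  84  83  85  85  83  85  82  84  83  85  85  84  85 110 156 189
 196 196 196 194 194 193 193 194 193 187 162 134 131 133 133 134 130 133
 134 133 133]
[190 188 187 190 191 180 140 113 144 176 179 178 177 180 182 181 180 176
 179 178 178 179 180 179 178 178 179 178 180 177 180 179 180 179 180 181
 178 179 180 179 179 180 179 179 178 179 181 178 178 182 180 179 180 181
 178 180 179 180 179 180 178 180 177 169 135  96 107 123 150 169 144 137
 139 137 138]
```

Bay and drive are parallel within about 0.5° (yaw about 7.1°). The drive sits 5 mm to the left of the bay line, and the nose has about 207 mm to travel. I'll take the drive by the tail, 20 mm from its end.

>>> servo_tool(plan=[{"xyz":[-4,0,0],"twist":[0,0,-0.7],"claw":1},{"xyz":[-5,0.1,2],"twist":[0,0,0],"claw":1},{"xyz":[-4,0,4],"twist":[0,0,0],"claw":1},{"xyz":[-1.15,0,5],"twist":[0,0,0],"claw":1},{"xyz":[0,0,5],"twist":[0,0,0],"claw":1}])

```text
clock: 11.85
position: [356.6, -262.2, 87.6]
orientation: [-3.135, -0.192, 0.001]
contact_force: [-0.1, 0.2, 0.6]
finger_gap: 0.998
grasp_force: 0.0
```

>>> servo_tool(plan=[{"xyz":[0,0,4],"twist":[0,0,0],"claw":1},{"xyz":[0,0,1.5],"twist":[0,0,0],"claw":1},{"xyz":[0,0,0],"twist":[0,0,0],"claw":1},{"xyz":[0,0,0],"twist":[0,0,0],"claw":1}])

```text
clock: 12.35
position: [359.9, -263.6, 36.1]
orientation: [3.134, 0.195, 0.003]
contact_force: [1.1, 1.0, -0.2]
finger_gap: 0.999
grasp_force: 0.0
```

>>> servo_tool(plan=[{"xyz":[-0.25,0,1],"twist":[0,0,0],"claw":1},{"xyz":[0,0,0.7],"twist":[0,0,0],"claw":1},{"xyz":[0,0,0],"twist":[0,0,0],"claw":1},{"xyz":[0,0,0],"twist":[0,0,0],"claw":0.3},{"xyz":[0,0,0],"twist":[0,0,0],"claw":0.3}], squeeze=80)

```text
clock: 12.98
position: [356.4, -263.1, 18.0]
orientation: [3.135, 0.195, 0.0]
contact_force: [1.0, 4.1, 5.0]
finger_gap: 0.601
grasp_force: 3.6
```

>>> servo_tool(plan=[{"xyz":[0,0,0],"twist":[0,0,0],"claw":0.3},{"xyz":[0,0,0],"twist":[0,0,0],"claw":0.3},{"xyz":[0,0,0],"twist":[0,0,0],"claw":0.3}])

```text
clock: 13.35
position: [356.7, -263.4, 18.3]
orientation: [3.135, 0.195, 0.001]
contact_force: [-0.3, 0.8, 5.1]
finger_gap: 0.569
grasp_force: 83.7
```

>>> servo_tool(plan=[{"xyz":[0,0,-1.4],"twist":[0,0,0],"claw":0.3},{"xyz":[1,0.43,0],"twist":[0,0,0],"claw":0.3},{"xyz":[3,0,0],"twist":[0,0,0],"claw":0.3},{"xyz":[3,0,0],"twist":[0,0,0],"claw":0.3},{"xyz":[1.5,0,0],"twist":[0,0,0],"claw":0.3}])

```text
clock: 13.98
position: [442.9, -256.8, 31.8]
orientation: [3.135, 0.196, 0.001]
contact_force: [-0.3, -0.0, -3.0]
finger_gap: 0.57
grasp_force: 83.2
```

>>> servo_tool(plan=[{"xyz":[0,0,0],"twist":[0,0,0],"claw":0.3},{"xyz":[0,0,0],"twist":[0,0,0],"claw":0.3}])

```text
clock: 14.22
position: [439.9, -256.3, 31.2]
orientation: [-3.134, -0.195, 0.003]
contact_force: [-0.9, -0.6, -3.6]
finger_gap: 0.574
grasp_force: 83.2
```

Run:
```python
from h import *
o=env.observe();print(o["position"],o["orientation"])
s,T,t=wrist(); np.savez("w5.npz",Tc=T,t=t,**s)
b=env.snapshot("scene"); np.savez("s5.npz",**b)
im=np.vstack([cv2.resize(s["frame"],(400,300)),cv2.resize(b["frame"][175:295,130:290],(400,300),interpolation=cv2.INTER_CUBIC)]);save("w5.png",im,1)
```

```text
[ 439.86486277 -256.30059261   31.16841385] [-3.13447200e+00 -1.95092046e-01  2.96969511e-03]
```

View pics/w5.png

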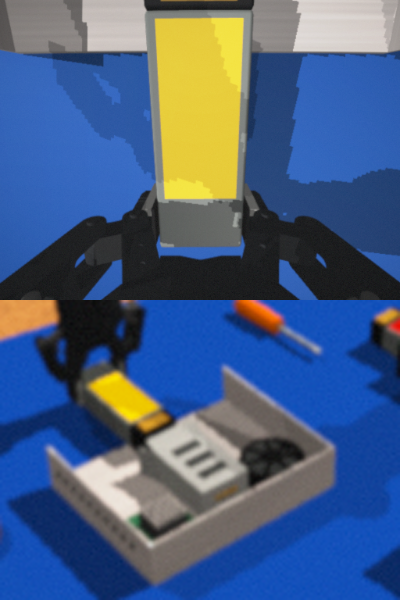

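The wrist view shows the drive level and straight between the pads, with label corners at (154,17), (242,17), (238,198) and (164,198). In the scene view it points square into the bay mouth. I'll check its pitch from the label's apparent width, and its line.

Run:
```python
from m import *
s=dict(np.load("w5.npz"));T=s["Tc"];f=s["frame"];m=cv2.inRange(cv2.cvtColor(f,cv2.COLOR_RGB2HSV),(22,90,70),(36,255,255))
rows=list(range(30,245,15)); z=45
from scipy.optimize import brentq
for r in rows:
    c=np.where(m[r])[0]
    if len(c)<50: continue
    uv=[[c.min()-.5,r],[c.max()+.5,r]]; w=lambda z:np.linalg.norm(np.diff(onz(s,uv,z,T),axis=0))
    p=onz(s,uv,45,T).mean(0); print(r,"w@45",round(w(45),1),"u",(p[:2]@[.9923,.1236]).round(1),"n",(p[:2]@[-.1236,.9923]).round(1),"z(w=40)",round(brentq(lambda z:w(z)-40,0,120),1))
```

```text
30 w@45 40.4 u 505.7 n -308.4 z(w=40) 46.0
45 w@45 40.2 u 500.9 n -308.4 z(w=40) 45.5
60 w@45 40.3 u 496.0 n -308.6 z(w=40) 45.9
75 w@45 40.1 u 490.9 n -308.6 z(w=40) 45.3
90 w@45 40.3 u 485.7 n -308.8 z(w=40) 45.8
105 w@45 40.5 u 480.4 n -308.6 z(w=40) 46.3
120 w@45 40.3 u 474.9 n -308.6 z(w=40) 45.8
135 w@45 40.5 u 469.2 n -308.8 z(w=40) 46.3
150 w@45 40.3 u 463.4 n -308.8 z(w=40) 45.8
165 w@45 40.1 u 457.4 n -308.8 z(w=40) 45.2
180 w@45 40.3 u 451.3 n -309.0 z(w=40) 45.8
195 w@45 40.1 u 444.9 n -309.0 z(w=40) 45.3
210 w@45 40.3 u 438.4 n -308.8 z(w=40) 45.9
225 w@45 40.5 u 431.6 n -309.0 z(w=40) 46.5
240 w@45 40.4 u 424.6 n -309.0 z(w=40) 46.0
```

>>> servo_tool(plan=[{"xyz":[0,0.12,0.35],"twist":[0,0,0.2],"claw":0.3},{"xyz":[1,0,0],"twist":[0,0,0],"claw":0.3},{"xyz":[1.2,0,0],"twist":[0,0,0],"claw":0.3},{"xyz":[1.2,0,0],"twist":[0,0,0],"claw":0.3},{"xyz":[1.2,0,0],"twist":[0,0,0],"claw":0.3}])

```text
clock: 14.95
position: [488.2, -252.3, 28.4]
orientation: [3.136, 0.19, 0.001]
contact_force: [-0.1, -0.1, -3.3]
finger_gap: 0.572
grasp_force: 83.2
```

>>> servo_tool(plan=[{"xyz":[1.2,-0.06,0],"twist":[0,0,0],"claw":0.3},{"xyz":[1.2,0,0],"twist":[0,0,0],"claw":0.3},{"xyz":[1.2,0,0],"twist":[0,0,0],"claw":0.3}])

```text
clock: 15.32
position: [523.4, -247.3, 28.2]
orientation: [-3.136, -0.19, 0.0]
contact_force: [0.0, 0.4, -3.5]
finger_gap: 0.572
grasp_force: 83.2
```

>>> servo_tool(plan=[{"xyz":[1.2,0,0.05],"twist":[0,0,0],"claw":0.3},{"xyz":[1,0,0.05],"twist":[0,0,0],"claw":0.3},{"xyz":[0.8,0,0],"twist":[0,0,0],"claw":0.3},{"xyz":[0.3,0,0],"twist":[0,0,0],"claw":0.3},{"xyz":[0.2,0,0],"twist":[0,0,0],"claw":0.3}])

```text
clock: 15.95
position: [557.2, -243.2, 27.2]
orientation: [-3.136, -0.189, 0.001]
contact_force: [-0.5, -0.0, -3.0]
finger_gap: 0.573
grasp_force: 83.2
```

>>> servo_tool(plan=[{"xyz":[0.2,0,0.1],"twist":[0,0,0],"claw":0.3},{"xyz":[0.2,0,0],"twist":[0,0,0],"claw":0.3},{"xyz":[0.1,0,0],"twist":[0,0,0],"claw":0.3},{"xyz":[0,0,0],"twist":[0,0,0],"claw":0.3}])

```text
clock: 16.45
position: [562.5, -242.8, 26.4]
orientation: [3.136, 0.189, 0.001]
contact_force: [-1.1, -0.5, -1.1]
finger_gap: 0.569
grasp_force: 83.5
```

>>> servo_tool(plan=[{"xyz":[0.2,0,0],"twist":[0,0,0],"claw":0.3},{"xyz":[0.1,0,0],"twist":[0,0,0],"claw":0.3},{"xyz":[0.1,0,0],"twist":[0,0,0],"claw":0.3}])

```text
clock: 16.82
position: [563.2, -242.5, 26.4]
orientation: [-3.135, -0.19, 0.01]
contact_force: [-14.3, -2.5, 8.4]
finger_gap: 0.574
grasp_force: 84.6
```

Contact at the predicted spot: 14 N along the bay, and the nose computed at 659.9 against 659.7. I release, rise and check.

>>> servo_tool(plan=[{"xyz":[0,0,0],"twist":[0,0,0],"claw":1},{"xyz":[0,0,0],"twist":[0,0,0],"claw":1},{"xyz":[0,0,0],"twist":[0,0,0],"claw":1},{"xyz":[0,0,0],"twist":[0,0,0],"claw":1},{"xyz":[0,0,-2],"twist":[0,0,0],"claw":1}])

```text
clock: 17.45
position: [564.7, -241.3, 45.1]
orientation: [-3.134, -0.19, 0.006]
contact_force: [0.4, -0.0, -0.2]
finger_gap: 0.998
grasp_force: 0.0
```

>>> servo_tool(plan=[{"xyz":[0,0,-5],"twist":[0,0,0],"claw":1},{"xyz":[-2,0,-5],"twist":[0,0,0],"claw":1},{"xyz":[-4,0,-5],"twist":[0,0,0],"claw":1},{"xyz":[-3,0,-3],"twist":[0,0,0],"claw":1},{"xyz":[0,0,0],"twist":[0,0,0],"claw":1}])

```text
clock: 18.08
position: [478.5, -254.2, 230.3]
orientation: [3.131, 0.187, 0.011]
contact_force: [1.3, 0.9, -0.3]
finger_gap: 1.001
grasp_force: 0.0
```

>>> servo_tool(plan=[{"xyz":[0,0,0],"twist":[0,0,0],"claw":1},{"xyz":[0,0,0],"twist":[0,0,0],"claw":1}])

```text
clock: 18.32
position: [477.8, -252.3, 223.7]
orientation: [-3.134, -0.19, 0.003]
contact_force: [-0.4, 0.3, -0.5]
finger_gap: 1.004
grasp_force: 0.0
```

Run:
```python
from h import *
o=env.observe();print(o["position"],o["orientation"])
s,T,t=wrist(); np.savez("w6.npz",Tc=T,t=t,**s);save("w6.png",s["frame"],1.5)
```

```text
[ 477.82630786 -252.32054724  223.70694179] [-3.13440619e+00 -1.90125804e-01  2.79072086e-03]
```

View pics/w6.png

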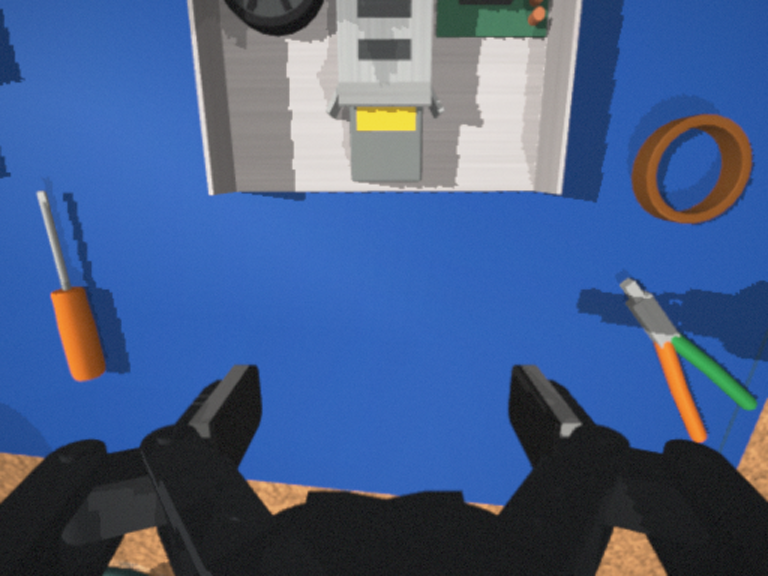

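The drive sits in the bay label up, with its tail edge on row 181 inside the tray front (row 192). I'll check how far it stands out.

Run:
```python
from h import *
s=dict(np.load("w6.npz"));T=s["Tc"]
u=lambda P,z:(onz(s,np.array(P)/1.5,z,T)[:,:2]@[.9923,.1236]).round(1)
print("tail",u([[352,180.5],[420,181]],40),"front plate",u([[330,192],[440,192]],8),"wall tops",u([[211,194],[561,193]],55),"roof front",u([[345,84],[430,84]],46), u([[340,106],[432,106]],44))
```

```text
tail [508.6 508.1] front plate [499.1 498.9] wall tops [500.4 500.5] roof front [570.  569.8] [556.9 556.7]
```

```bash
python3 -c "
from workcell import env
print(env.sign_off())"
```

```text
the job is handed in; nothing more can be done
None
```

The yellow-labelled drive was drawn out by its nose, laid label up on the mat and released, then retaken by its tail and slid nose first into the bay until it met the end stop; its tail measured within about 1 mm of fully home, and the job was handed in at about 18 s.

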